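# Unload the welded post foot from a screw-clamp fixture

## Robot

A 6-joint arm with a two-finger parallel gripper is mounted at the origin on the work surface. World frame = base frame: x ahead of the robot, y to its left, z up, the work surface at z = 0. Lengths are in mm, angles in degrees, forces in N, time in s.
With the tool pointing down it reaches from about 300 to 850 mm from the base axis. Payload 4.2 kg.
Tool frame: the origin (TCP) lies at the very end of the fingers, on their centre line; the grasp point (between the pads) lies 19 mm behind it (env.grasp_offset is the distance from the TCP to the grasp point, in mm); z points along the fingers, y is the line along which they close (so a half turn about z gives the same grasp; the last joint's range is limited). The gripper opens to 91 mm and grips with 3 to 60 N. Pads are 32 mm wide; open, the fingers measure 118 mm over their backs; the gripper's body (76 mm by 178 mm) begins 60 mm behind the grasp point.
Start: joints at [73.396, 18.312, 89.639, -0, 72.044, -1.146], TCP at [153.261, 554.215, 213.976] pointing down, gripper open.
Joint ranges: [-177.97, 177.97], [-48.28, 115.42], [12.27, 149.76], [-77.06, 257.06], [2.81, 150.46], [-146.56, 146.56]. Speed limits (degrees/s): [147.25, 147.25, 180, 180, 180, 180].

## Interface

Orientations are given as [roll, pitch, yaw] about the fixed x, y, z axes, in that order (R = Rz(yaw) Ry(pitch) Rx(roll)).
In Python, from workcell import env gives the robot as it stands. The module is installed in compiled form; this text tells all that it offers.
- The arm moves only by the tool send_rows, never from a script. Its argument "motion" is a list of rows, each an object of numbers: "tx", "ty", "tz": the shift along the tool's x, y, z in units of 500 mm (1.0 is 500 mm); "rx", "ry", "rz": the turn, a rotation vector about the tool's x, y, z in units of 30 degrees (1.0 is 30 degrees); "gripper": the closure, from -1 (fully open) to 1 (shut). In form: [{"tx": .., "ty": .., "tz": .., "rx": .., "ry": .., "rz": .., "gripper": ..}, ...]. A call has 1 to 12 rows; each row shifts and turns the commanded pose from where the row before left it, along the tool's axes as they then stand; what a row does not reach is not made up. A row lasts 1/8 s, in which the tool goes at most 62.5 mm and 10.7 degrees, less where a joint would pass 70% of its speed; a pose out of reach is approached as far as the arm can. A call with a number of a shift or a turn outside -1 to 1 is refused whole. A call with a gripper value outside its range is refused whole. The fingers move at their own pace and stop on an object; "grip_force" is the grip in N (left out, the last holds). Time passes only in rows, so rows that do not move let the fingers close. It gives the time, the measured TCP pose, the force, the opening and the grip force at its end, in the units of the state.
- env.state(): the state, without advancing time (a new reading comes with each control period).
- env.grab_frame(name): name is "scene" or "side" or "wrist"; returns a dict with "frame" (384x512x3 uint8, red, green, blue), "vertical_fov" (degrees; the focal length in pixels is half the picture's height over the tangent of half this angle, whatever the lens; pixels are square), "cx", "cy" (the principal point, pixels), "k1" (the pictures are not rectified: a ray, as slopes to the right and down, at radius r is drawn at 1 + k1 r^2 times it, then the intrinsics apply), "rvec" (rotation vector, rad) and "tvec" (3), from world to camera coordinates, as OpenCV has them; the wrist camera has in their place "T_tool_cam" (4x4, takes a point from camera to tool coordinates, whose origin is the TCP and whose axes are the flange's). Camera axes: x right, y down, z forward; pixel columns grow to the right and rows downward; lengths in mm; the calibration is good to about 2 mm. A picture is of the moment at which its call begins: read the wrist's pose just before it. There is no depth.
- env.job_done(): hands the job in; it is judged then, once.
The state is a dict: "time_s": time; "qpos": joint angles; "qvel": joint speeds; "effort": joint torques, N m; "ee_pos": TCP position; "ee_rot": TCP orientation; "force": force on the tool from outside, world axes, zero at the start; "torque": the same for the moment, N m; "gripper_width": finger opening in mm; "gripper_force": force on a finger pad.
Only numpy, scipy, OpenCV 4.12 (cv2) and the standard library are available. Lean on these libraries where they do the work, as an engineer would, in place of code of your own. Each camera call takes 0.05 s, during which the arm holds its last target. There are 200 camera calls.

## Task

The post foot on the fixture plate (the flange with the tube welded on) is finished: unscrew the slanting clamp that holds it, lift the foot straight and level out between its pins and stand it upright in the aluminium tray, in the free space next to the finished foot already there. The shop's clamps look alike but are cut with left-hand or right-hand threads, so try the knob to feel which way it gives. Set the foot down, don't drop it, and leave the bare flange, the other foot and the loose stop pin where they are.

Things in the scene. Friction and masses are not known exactly. Their poses are not given: they have to be found in the camera images.
- fixture: steel fixture plate fixed on the table, 210 (x) x 290 (y) x 15 mm thick; origin under its centre, z up, its -x side (the clamps' side) facing the robot's left, its +y end away from the robot. It carries two equal stations side by side, each with four stop pins and, on its -x side, a grey inclined screw clamp with a black knob
- station_far (a point): centre of the station at the fixture's x = +30, y = +65 mm, on the plate's top face (15 mm up). It takes an 80 x 80 mm flange lying between four pins (20 mm diameter, 30 mm tall: two at its +x side, one at each y side, 1.5 mm play), which leaves it straight up only. Nothing is above the flange but the clamp's ball tip (14 mm), overhanging its -x edge by 7 mm
- station_near (a point): centre of the station at the fixture's x = +30, y = -65 mm, on the plate's top face (15 mm up). It takes an 80 x 80 mm flange lying between four pins (20 mm diameter, 30 mm tall: two at its +x side, one at each y side, 1.5 mm play), which leaves it straight up only. Nothing is above the flange but the clamp's ball tip (14 mm), overhanging its -x edge by 7 mm
- knob_far (a point): middle of the clamp's black fluted knob (45 mm diameter, 26 mm long, its rim can be gripped all round) at the fixture's y = +65 mm, as screwed home; fixed to the plate, it does not move with the knob. Its z axis is the screw's axis, out of the knob's top, leaning 40 degrees from vertical towards the fixture's -x; its y is the fixture's y. 14 mm of bare screw lie below the knob
- knob_near (a point): the same for the clamp at the fixture's y = -65 mm. A knob screwed home reaches 125 mm above the table, one backed off by 4 rad 137 mm: carry the foot above them
- ball_far (a point): centre of the ball tip of the clamp at y = +65 mm, as screwed home, fixed to the plate. One clamp has a right-hand, the other a left-hand thread; which is where cannot be seen. Both start screwed home. The right way the knob needs 0.5 N m and climbs 4 mm per rad along its axis, at most 6 rad, and stays; the wrong way is a hard stop. From 3.5 rad on, the ball is 2 mm clear of a rising flange
- ball_near (a point): the same for the clamp at y = -65 mm
- foot: the finished post foot, welded steel, 0.6 kg: a flange 80 x 80 x 8 mm with a round tube 42.4 mm in diameter standing 80 mm up from the middle of it (88 mm tall in all). Origin at the centre of the flange's underside, z up along the tube, x and y along the flange's edges. It stands in one of the two stations, its origin 15 mm above the table
- blank: bare steel flange, 80 x 80 x 8 mm, without tube, clamped in the other station. Origin at the centre of its underside. To be left where it is
- tray: shallow open aluminium tray fixed on the table, 155 (x) x 250 (y) mm outside, 24 mm high, walls and floor 4 mm (inside 147 x 242 mm, inner floor 4 mm above the table). Origin under its centre. The other foot stands in its +y half; the middle of the free space is at y = -60 mm
- other_foot: a second finished post foot of the same shape and size, standing in the tray's +y half at about y = +62 mm; origin at the centre of its flange's underside
- spare_pin: loose stop pin, 20 mm diameter, 30 mm tall, standing on the fixture plate between the two clamps, at about x = -65, y = 0 mm; origin under its centre

How it is judged (in metres and radians):
On the way:
1. the foot is lifted out of its station, clear above the stop pins (z of foot in the frame of fixture above 0.05 m), for 0.1 s.
At the end, for the whole second after the job is handed in: The foot stands upright (within 3.5 degrees) and at rest flat on the inner floor of the tray, in the half left free by the other foot; the bare flange is still in its station (within 8 mm), and the other foot and the spare pin are where they were (within 20 mm) (z of foot in the frame of tray between 0 and 0.008 m and x of foot in the frame of tray between -0.045 and 0.045 m and y of foot in the frame of tray between -0.095 and 0 m and angle between foot's own z axis and vertical below 0.06 rad and linear speed of foot below 0.02 m/s and distance of blank from where it was at the start of the episode below 0.008 m and distance of each of other_foot, spare_pin from where it was at the start of the episode below 0.02 m); the robot touches nothing.
It fails at once if the foot is wrenched askew out of its station instead of being lifted out level (angle between foot's own z axis and vertical above 0.13 rad and z of foot in the frame of fixture below 0.045 m and horizontal distance between foot and fixture below 0.11 m).
It fails at once if the foot is dropped or slammed into the tray (about 10 mm of free fall is allowed) (linear speed of foot above 0.5 m/s and z of foot in the frame of tray below 0.04 m and horizontal distance between foot and tray below 0.15 m).
It fails at once if the bare flange is moved in its station (distance of blank from where it was at the start of the episode above 0.012 m).
It fails at once if the other foot is knocked about (distance of other_foot from where it was at the start of the episode above 0.03 m).
It fails at once if the spare pin is knocked over or away (distance of spare_pin from where it was at the start of the episode above 0.03 m).
It also fails if it takes over 72 s, if anything falls off the work surface, if the arm or the gripper's body presses on something with over 40 N, if the wrist force passes 120 N, or if a joint passes its speed limit or range.

## Working session

There is one attempt and no reset: what is moved stays moved. The work goes in short steps, Python scripts to look and compute and a tool call to move; the robot and the scene stay as the last step left them, time stands still between calls to the robot, and variables do not carry over. Pictures are saved under pics/ and viewed, at most 10 in all, crops included, and the job is handed in when it is done.

Besides the shell and the picture viewer there is one more tool, called after "Request:" by a JSON object that holds its "name" and its "arguments", one argument or row to a line. send_rows: Moves the arm, as the interface text tells. Shifts and turns lie within -1 to 1; 1 stands for 500 mm of shift or 30 degrees of turn. Its arguments: {"type":"object","properties":{"motion":{"type":"array"},"grip_force":{"type":"number"}},"required":["motion"]}

```bash
mkdir -p pics
python3 - <<'E'
from workcell import env
import cv2,pickle
d={}
for n in ["scene","side","wrist"]:
    s=env.state(); f=env.grab_frame(n); f['state']=s; d[n]=f
    cv2.imwrite(f"pics/{n}0.png",f["frame"][:,:,::-1])
    print(n,{k:v for k,v in f.items() if k not in("frame","state")})
pickle.dump(d,open("d0.pkl","wb"))
a=cv2.vconcat
print(env.state())
E
```

```text
scene {'vertical_fov': 45.622383896978505, 'cx': 245.8831419139209, 'cy': 193.58694353772404, 'k1': -0.15755050100808632, 'rvec': array([ 0.86102282,  2.61110819, -1.02277556]), 'tvec': array([ 453.68766172, -174.33077717, 1255.23175206])}
side {'vertical_fov': 43.902806753511136, 'cx': 253.4033227072613, 'cy': 191.50443006548662, 'k1': -0.10342674588764048, 'rvec': array([ 0.10349017, -2.71483187,  1.48374205]), 'tvec': array([575.51718992,  87.93151785, 908.06194871])}
wrist {'vertical_fov': 70.58478802347958, 'cx': 254.56424606177174, 'cy': 192.5716713664508, 'k1': 0.011982710595184354, 'T_tool_cam': array([[ 1.64767841e-04, -9.64633739e-01, -2.63593858e-01,
         7.37914031e+01],
       [ 9.99999814e-01,  4.31945038e-06,  6.09274903e-04,
        -1.28949234e-01],
       [-5.86588548e-04, -2.63593910e-01,  9.64633561e-01,
        -1.70444930e+02],
       [ 0.00000000e+00,  0.00000000e+00,  0.00000000e+00,
         1.00000000e+00]])}
{'time_s': 0.15, 'qpos': array([ 7.33958025e+01,  1.83435278e+01,  8.96887069e+01, -5.49678843e-04,
        7.20434123e+01, -1.14548113e+00]), 'qvel': array([ 0.08946537, -0.09643576, -0.24352161,  0.05685543,  0.12671265,
       -0.0569132 ]), 'effort': array([-1.02649010e-03, -4.12773943e+01, -2.32156742e+01,  7.25506805e-02,
        4.33282822e-02, -1.10616027e-04]), 'ee_pos': array([153.15695781, 553.85040109, 213.32153152]), 'ee_rot': array([-1.79924358e+02, -9.89689571e-04,  1.64541453e+02]), 'force': array([-0.43349661,  0.14492922, -0.30141435]), 'torque': array([0.01666513, 0.01909491, 0.02186946]), 'gripper_force': 0.0, 'gripper_width': 90.97756634214825}
```

View pics/scene0.png

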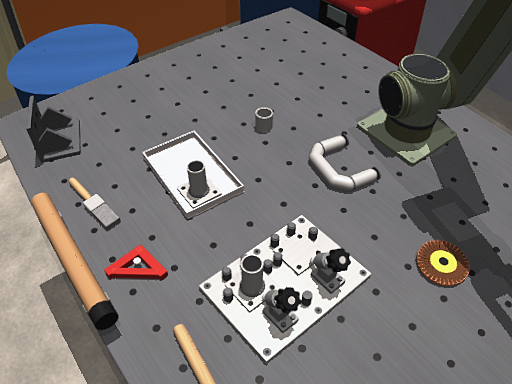

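View pics/side0.png

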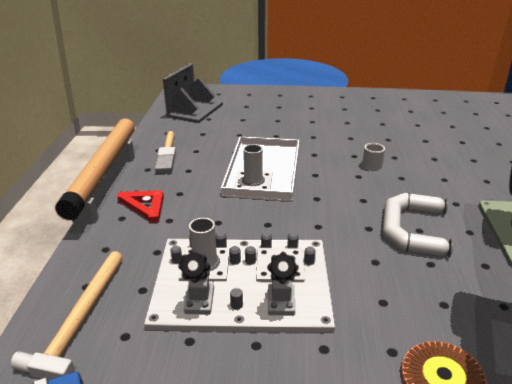

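The foot stands in the far station, on the left in the side view at (203,240); the blank is in the near one. The tray is at (262,168) with its free half towards the robot. I'll enlarge both views for corner readings.

Run:
```python
import cv2
a=cv2.imread("pics/side0.png")[125:335,140:340]; cv2.imwrite("pics/sidec.png",cv2.resize(a,None,fx=2.85,fy=2.85,interpolation=cv2.INTER_CUBIC))
a=cv2.imread("pics/scene0.png")[125:365,135:380]; cv2.imwrite("pics/scenec.png",cv2.resize(a,None,fx=2.5,fy=2.5,interpolation=cv2.INTER_CUBIC))
```

```text
(no output)
```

View pics/sidec.png

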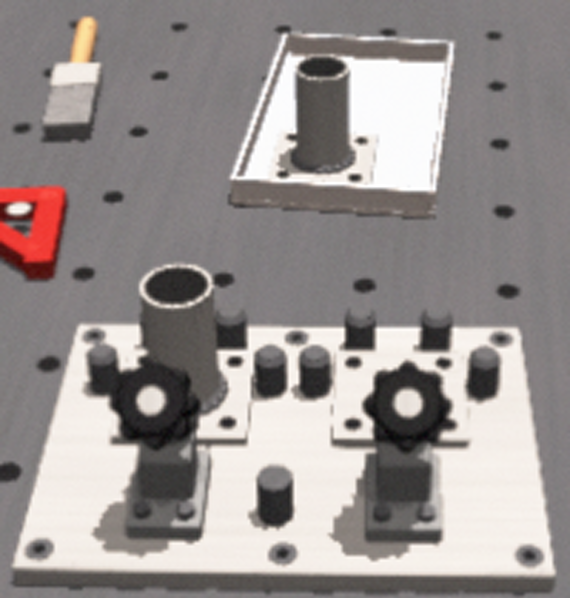

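View pics/scenec.png

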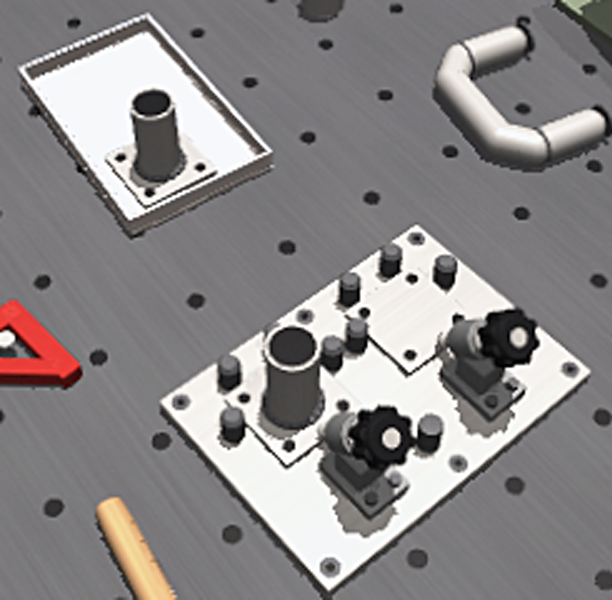

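```bash
cat > h.py <<'E'
import numpy as np,cv2,pickle
from scipy.spatial.transform import Rotation as R
from scipy.optimize import least_squares
def proj(P,f):
    P=np.atleast_2d(P).astype(float)
    if 'rvec' in f: C=P@cv2.Rodrigues(f['rvec'])[0].T+f['tvec']
    else:
        s=f['state']; T=np.eye(4); T[:3,:3]=R.from_euler('xyz',s['ee_rot'],degrees=True).as_matrix(); T[:3,3]=s['ee_pos']
        M=np.linalg.inv(T@f['T_tool_cam']); C=P@M[:3,:3].T+M[:3,3]
    F=192/np.tan(np.radians(f['vertical_fov']/2)); s=C[:,:2]/C[:,2:]
    s=s*(1+f['k1']*(s**2).sum(1))[:,None]
    return s*F+[f['cx'],f['cy']]
def W(p,L):
    return np.atleast_2d(L).astype(float)@R.from_euler('z',p[2],degrees=True).as_matrix().T+[p[0],p[1],0]
E
python3 - <<'E'
from h import *
d=pickle.load(open("d0.pkl","rb"))
sd=lambda a:np.array(a)/2.85+[140,125]-.3
sc=lambda a:np.array(a)/2.5+[135,125]-.3
def fit(L,o,x0):
    r=lambda p:np.concatenate([(proj(W(p,L),d[n])-o[n]).ravel() for n in o])
    s=least_squares(r,x0,loss='soft_l1'); print(s.x.round(2)); print(r(s.x).reshape(-1,2).round(1).tolist()); return s.x
L=[(-105,145,15),(-105,-145,15),(105,145,15),(105,-145,15)]
p=fit(L,{'side':sd([(14,570),(553,575),(79,326),(521,328)]),'scene':sc([(329,581),(590,371),(162,407),(417,225)])},[400,300,-90])
L=[(77.5,125,24),(-77.5,125,24),(77.5,-125,24),(-77.5,-125,24)]
t=fit(L,{'side':sd([(232,180),(437,191),(286,36),(453,42)]),'scene':sc([(130,222),(271,156),(20,70),(150,14)])},[400,0,0])
pickle.dump((p,t),open("pose.pkl","wb"))
# predictions
k=(30-40-60,65,100)
print('foot',W(p,(30,65,15)),'pin',W(p,(-65,0,15)),'free',W(t,(0,-60,4)),'other',W(t,(0,62,4)))
print('tubetop pred side/scene',(proj(W(p,(30,65,103)),d['side'])-[140,125])*2.85,(proj(W(p,(30,65,103)),d['scene'])-[135,125])*2.5)
# knob top-centre: triangulate from both
obs={'side':sd([(151,402),(408,403)]),'scene':sc([(391,439),(518,337)])}
for i in range(2):
    s=least_squares(lambda q:np.concatenate([(proj(q,d[n])-obs[n][i]).ravel() for n in obs]),[p[0],p[1],100])
    Rz=R.from_euler('z',p[2],degrees=True).as_matrix()
    print('knobtop fixture',(Rz.T@(s.x-[p[0],p[1],0])).round(1),s.fun.round(1))
E
```

```text
[582.99 170.33 -86.55]
[[-0.8, -0.4], [1.8, 0.1], [-0.4, -0.5], [-0.5, -0.2], [0.4, 4.1], [1.2, -0.1], [-0.9, -2.4], [0.2, -0.7]]
[ 572.06 -216.93   -3.19]
[[-0.8, -0.2], [-0.6, 0.8], [-1.0, -0.7], [0.4, 0.4], [0.4, -0.3], [1.2, -1.5], [-0.1, -0.7], [-0.1, -0.0]]
foot [[649.67556255 144.29950949  15.        ]] pin [[579.06997342 235.21073422  15.        ]] free [[ 568.71862057 -276.83447697    4.        ]] other [[ 575.50766226 -155.02352133    4.        ]]
tubetop pred side/scene [[176.05723085 285.61624087]] [[293.06612862 345.94711201]]
knobtop fixture [-76.4  65.9 109.4] [ 0.  -0.  -0.   0.1]
knobtop fixture [-76.  -64.2 109.9] [ 0.1 -0.1 -0.   0.1]
```

```bash
cat >> h.py <<'E'
p,t=pickle.load(open("pose.pkl","rb")) if __import__('os').path.exists("pose.pkl") else (0,0)
Rf=R.from_euler('z',p[2],degrees=True).as_matrix()
u=Rf@[-np.sin(np.radians(40)),0,np.cos(np.radians(40))]
knob=W(p,(-69,65,100.6))[0]
def frame(z,y):
    x=np.cross(y,z); return np.column_stack([x,y,z])
fy=Rf@[0,1,0]; fx=Rf@[1,0,0]
Rk=frame(-u,fy); Rd=frame(np.array([0,0,-1.]),fy)
def plan(p0,R0,p1,R1,N):
    "N equal rows from pose0 to pose1"
    r=R.from_matrix(R0.T@R1).as_rotvec(); A=np.zeros((3,3))
    for k in range(N): A+=R.from_rotvec(r*k/N).as_matrix()
    s=np.linalg.solve(A,R0.T@(np.array(p1)-p0))
    print(N,'rows t',(s/500).round(4),'r',(np.degrees(r)/N/30).round(4)); return p1,R1
def cur():
    from workcell import env
    s=env.state(); return s['ee_pos'],R.from_euler('xyz',s['ee_rot'],degrees=True).as_matrix()
E
python3 - <<'E'
from h import *
a=cur(); print(knob,u)
a=plan(*a,[600,330,230],Rd,12)
a=plan(*a,knob+45*u,Rk,6)
E
```

```text
[643.71089579 243.11966305 100.6       ] [-0.03872741  0.6416199   0.76604444]
12 rows t [-0.0827  0.0325 -0.0028] r [-2.000e-04  1.000e-04  1.975e-01]
6 rows t [-0.0104  0.0128  0.0368] r [-0.     -0.2222  0.    ]
```

Request:
{"name": "send_rows", "arguments": {
  "motion": [
    {"tx": -0.083,"ty": 0.0325,"tz": -0.003,"rz": 0.1975,"gripper": -1},
    {"tx": -0.083,"ty": 0.0325,"tz": -0.003,"rz": 0.1975},
    {"tx": -0.083,"ty": 0.0325,"tz": -0.003,"rz": 0.1975},
    {"tx": -0.083,"ty": 0.0325,"tz": -0.003,"rz": 0.1975},
    {"tx": -0.083,"ty": 0.0325,"tz": -0.003,"rz": 0.1975},
    {"tx": -0.083,"ty": 0.0325,"tz": -0.003,"rz": 0.1975},
    {"tx": -0.083,"ty": 0.0325,"tz": -0.003,"rz": 0.1975},
    {"tx": -0.083,"ty": 0.0325,"tz": -0.003,"rz": 0.1975},
    {"tx": -0.083,"ty": 0.0325,"tz": -0.003,"rz": 0.1975},
    {"tx": -0.083,"ty": 0.0325,"tz": -0.003,"rz": 0.1975},
    {"tx": -0.083,"ty": 0.0325,"tz": -0.003,"rz": 0.1975},
    {"tx": -0.083,"ty": 0.0325,"tz": -0.003,"rz": 0.1975}
  ]
}}

```text
invalid input at $.motion[0]: expected keys tx, ty, tz, rx, ry, rz, gripper
```

Request:
{"name": "send_rows", "arguments": {
  "motion": [
    {"tx": -0.0104,"ty": 0.0128,"tz": 0.0368,"ry": -0.2222},
    {"tx": -0.0104,"ty": 0.0128,"tz": 0.0368,"ry": -0.2222},
    {"tx": -0.0104,"ty": 0.0128,"tz": 0.0368,"ry": -0.2222},
    {"tx": -0.0104,"ty": 0.0128,"tz": 0.0368,"ry": -0.2222},
    {"tx": -0.0104,"ty": 0.0128,"tz": 0.0368,"ry": -0.2222},
    {"tx": -0.0104,"ty": 0.0128,"tz": 0.0368,"ry": -0.2222},
    {"tx": 0}
  ]
}}

```text
invalid input at $.motion[0]: expected keys tx, ty, tz, rx, ry, rz, gripper
```

Run:
```python
from h import *
from workcell import env
s=env.state(); f=env.grab_frame("wrist"); f['state']=s
print(s['time_s'],s['qpos'].round(1),s['ee_pos'].round(1),s['force'].round(1),s['torque'].round(2))
im=f["frame"][:,:,::-1].copy()
for o,c in((13,(0,0,255)),):
    q=proj(knob+13*u,f)[0]; print('pred knob top centre',q)
    th=np.linspace(0,2*np.pi,40)
    for P in proj(knob+13*u+22.5*(np.outer(np.cos(th),Rk[:,0])+np.outer(np.sin(th),Rk[:,1])),f): cv2.circle(im,tuple(int(v) for v in P.round()),1,c,-1)
cv2.imwrite("pics/w1.png",im)
plan(*cur(),knob+45*u,Rk,1)
```

```text
0.15 [73.4 18.3 89.7 -0.  72.  -1.1] [153.2 553.9 213.3] [-0.4  0.1 -0.3] [0.02 0.02 0.02]
pred knob top centre [150.7861295  536.16197346]
1 rows t [-1.0925 -0.2827  0.157 ] r [ 0.8235 -1.1539  2.268 ]
```

View pics/w1.png

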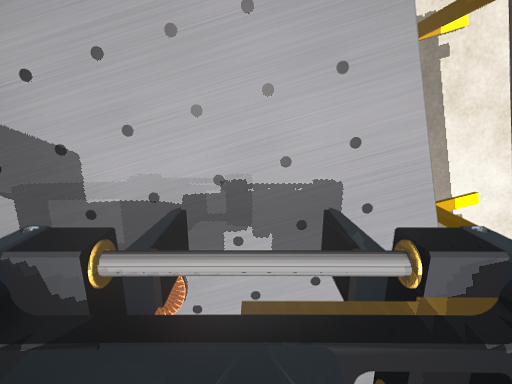

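Nothing moved because every row needs all its keys. The picture only shows the bare table from the start pose.

Request:
{"name": "send_rows", "arguments": {
  "motion": [
    {"tx": -0.083,"ty": 0.0325,"tz": -0.003,"rx": 0,"ry": 0,"rz": 0.1975,"gripper": -1},
    {"tx": -0.083,"ty": 0.0325,"tz": -0.003,"rx": 0,"ry": 0,"rz": 0.1975,"gripper": -1},
    {"tx": -0.083,"ty": 0.0325,"tz": -0.003,"rx": 0,"ry": 0,"rz": 0.1975,"gripper": -1},
    {"tx": -0.083,"ty": 0.0325,"tz": -0.003,"rx": 0,"ry": 0,"rz": 0.1975,"gripper": -1},
    {"tx": -0.083,"ty": 0.0325,"tz": -0.003,"rx": 0,"ry": 0,"rz": 0.1975,"gripper": -1},
    {"tx": -0.083,"ty": 0.0325,"tz": -0.003,"rx": 0,"ry": 0,"rz": 0.1975,"gripper": -1},
    {"tx": -0.083,"ty": 0.0325,"tz": -0.003,"rx": 0,"ry": 0,"rz": 0.1975,"gripper": -1},
    {"tx": -0.083,"ty": 0.0325,"tz": -0.003,"rx": 0,"ry": 0,"rz": 0.1975,"gripper": -1},
    {"tx": -0.083,"ty": 0.0325,"tz": -0.003,"rx": 0,"ry": 0,"rz": 0.1975,"gripper": -1},
    {"tx": -0.083,"ty": 0.0325,"tz": -0.003,"rx": 0,"ry": 0,"rz": 0.1975,"gripper": -1},
    {"tx": -0.083,"ty": 0.0325,"tz": -0.003,"rx": 0,"ry": 0,"rz": 0.1975,"gripper": -1},
    {"tx": -0.083,"ty": 0.0325,"tz": -0.003,"rx": 0,"ry": 0,"rz": 0.1975,"gripper": -1}
  ]
}}

```text
time_s: 1.7
ee_pos: [602.2, 328.0, 231.4]
ee_rot: [-180.0, 0.0, 93.2]
force: [0.1, -0.0, 0.3]
gripper_width: 91.3
gripper_force: 0.0
```

Request:
{"name": "send_rows", "arguments": {
  "motion": [
    {"tx": -0.0104,"ty": 0.0128,"tz": 0.0368,"rx": 0,"ry": -0.2222,"rz": 0,"gripper": -1},
    {"tx": -0.0104,"ty": 0.0128,"tz": 0.0368,"rx": 0,"ry": -0.2222,"rz": 0,"gripper": -1},
    {"tx": -0.0104,"ty": 0.0128,"tz": 0.0368,"rx": 0,"ry": -0.2222,"rz": 0,"gripper": -1},
    {"tx": -0.0104,"ty": 0.0128,"tz": 0.0368,"rx": 0,"ry": -0.2222,"rz": 0,"gripper": -1},
    {"tx": -0.0104,"ty": 0.0128,"tz": 0.0368,"rx": 0,"ry": -0.2222,"rz": 0,"gripper": -1},
    {"tx": -0.0104,"ty": 0.0128,"tz": 0.0368,"rx": 0,"ry": -0.2222,"rz": 0,"gripper": -1},
    {"tx": 0,"ty": 0,"tz": 0,"rx": 0,"ry": 0,"rz": 0,"gripper": -1}
  ]
}}

```text
time_s: 2.58
ee_pos: [642.1, 271.6, 133.2]
ee_rot: [-179.5, 40.1, 93.8]
force: [-0.7, -0.2, -0.3]
gripper_width: 91.4
gripper_force: 0.0
```

```bash
cat > look.py <<'E'
from h import *
from workcell import env
import sys
s=env.state(); f=env.grab_frame("wrist"); f['state']=s
print(s['time_s'],s['qpos'].round(1),s['ee_pos'].round(1),s['ee_rot'].round(1),s['force'].round(1),s['torque'].round(2))
im=f["frame"][:,:,::-1].copy()
print('pred knob top centre',proj(knob+13*u,f)[0])
th=np.linspace(0,2*np.pi,40)
for P in proj(knob+13*u+22.5*(np.outer(np.cos(th),Rk[:,0])+np.outer(np.sin(th),Rk[:,1])),f): cv2.circle(im,tuple(int(v) for v in P.round()),1,(0,0,255),-1)
for P in proj(W(p,(30,65,103))+21.2*np.column_stack([np.cos(th),np.sin(th),0*th]),f): cv2.circle(im,tuple(int(v) for v in P.round()),1,(0,255,0),-1)
cv2.imwrite(sys.argv[1],im)
plan(*cur(),knob-14*u,Rk,4)
E
python3 look.py pics/w2.png
```

```text
2.575 [ 36.9  44.7  66.1 -32.4  93.7  38.3] [642.1 271.6 133.2] [-179.5   40.1   93.8] [-0.7 -0.2 -0.3] [0.33 0.08 0.03]
pred knob top centre [253.84470473 217.70124483]
4 rows t [ 0.0003 -0.0004  0.0295] r [-0.001  -0.0001  0.0009]
```

View pics/w2.png

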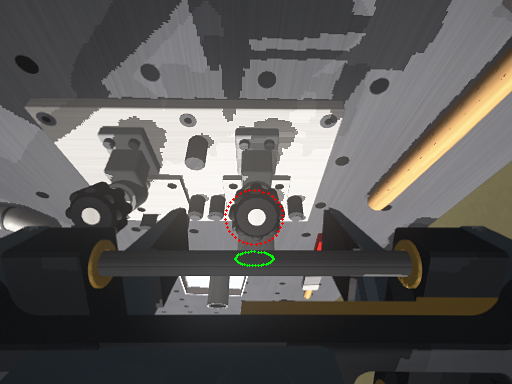

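The knob centre appears at (257,217) against a prediction of (254,218), about 2 mm off in tool +y. I'll correct that and close in.

Request:
{"name": "send_rows", "arguments": {
  "motion": [
    {"tx": 0,"ty": 0.001,"tz": 0.0295,"rx": 0,"ry": 0,"rz": 0,"gripper": -1},
    {"tx": 0,"ty": 0.001,"tz": 0.0295,"rx": 0,"ry": 0,"rz": 0,"gripper": -1},
    {"tx": 0,"ty": 0.001,"tz": 0.0295,"rx": 0,"ry": 0,"rz": 0,"gripper": -1},
    {"tx": 0,"ty": 0.001,"tz": 0.0295,"rx": 0,"ry": 0,"rz": 0,"gripper": -1},
    {"tx": 0,"ty": 0,"tz": 0,"rx": 0,"ry": 0,"rz": 0,"gripper": 1},
    {"tx": 0,"ty": 0,"tz": 0,"rx": 0,"ry": 0,"rz": 0,"gripper": 1},
    {"tx": 0,"ty": 0,"tz": 0,"rx": 0,"ry": 0,"rz": 0,"gripper": 1},
    {"tx": 0,"ty": 0,"tz": 0,"rx": 0,"ry": 0,"rz": 0,"gripper": 1},
    {"tx": 0,"ty": 0,"tz": 0,"rx": 0,"ry": 0,"rz": 0,"gripper": 1},
    {"tx": 0,"ty": 0,"tz": 0,"rx": 0,"ry": 0,"rz": 0,"gripper": 1}
  ],
  "grip_force": 35
}}

```text
time_s: 3.88
ee_pos: [646.7, 233.9, 92.1]
ee_rot: [-179.9, 40.0, 93.5]
force: [-3.2, 2.1, 1.9]
gripper_width: 44.4
gripper_force: 35.0
```

```bash
cat > st.py <<'E'
from h import *
from workcell import env
s=env.state()
print(s['time_s'],s['qpos'].round(1),s['force'].round(1),s['gripper_width'].round(1),s['gripper_force'],'moment about -u',(s['torque']@-u).round(2),s['torque'].round(2))
Rt=R.from_euler('xyz',s['ee_rot'],degrees=True).as_matrix()
print('axial',((s['ee_pos']-knob)@u).round(1),'lat',((s['ee_pos']-knob)@Rk[:,:2]).round(1),'spin',np.degrees(R.from_matrix(Rk.T@Rt).as_rotvec()).round(1))
E
python3 st.py
```

```text
Traceback (most recent call last):
  File "st.py", line 4, in <module>
    print(s['time_s'],s['qpos'].round(1),s['force'].round(1),s['gripper_width'].round(1),s['gripper_force'],'moment about -u',(s['torque']@-u).round(2),s['torque'].round(2))
                                                             ^^^^^^^^^^^^^^^^^^^^^^^^
AttributeError: 'float' object has no attribute 'round'
```

Gripped. Next I try -rz (the right-hand way) by about 6°.

Request:
{"name": "send_rows", "arguments": {
  "motion": [
    {"tx": 0,"ty": 0,"tz": 0,"rx": 0,"ry": 0,"rz": -0.1,"gripper": 1},
    {"tx": 0,"ty": 0,"tz": 0,"rx": 0,"ry": 0,"rz": -0.1,"gripper": 1},
    {"tx": 0,"ty": 0,"tz": 0,"rx": 0,"ry": 0,"rz": 0,"gripper": 1}
  ]
}}

```text
time_s: 4.25
ee_pos: [646.9, 234.1, 92.3]
ee_rot: [-175.0, 39.7, 101.1]
force: [-5.1, 2.9, 3.2]
gripper_width: 44.5
gripper_force: 35.0
```

```bash
sed -i "s/s\['gripper_width'\].round(1)/round(s['gripper_width'],1)/" st.py; python3 st.py
```

```text
4.25 [ 34.5  44.7  72.1 -33.4  87.1  34.1] [-5.1  2.9  3.2] 44.5 35.0013130903244 moment about -u 0.27 [ 0.34  0.53 -0.78]
axial -12.2 lat [-1.7  2.7] spin [ 0.1  0.1 -5.9]
```

Request:
{"name": "send_rows", "arguments": {
  "motion": [
    {"tx": 0,"ty": 0,"tz": 0,"rx": 0,"ry": 0,"rz": -0.2,"gripper": 1},
    {"tx": 0,"ty": 0,"tz": 0,"rx": 0,"ry": 0,"rz": -0.2,"gripper": 1},
    {"tx": 0,"ty": 0,"tz": 0,"rx": 0,"ry": 0,"rz": 0,"gripper": 1}
  ]
}}

```text
time_s: 4.62
ee_pos: [647.3, 234.7, 92.9]
ee_rot: [-165.6, 37.6, 116.3]
force: [-3.8, 4.5, 5.2]
gripper_width: 44.3
gripper_force: 35.0
```

```bash
python3 st.py
```

```text
4.625 [ 34.5  44.7  72.1 -33.4  87.1  22.1] [-3.8  4.5  5.2] 44.3 35.01214027404785 moment about -u 0.24 [ 0.47  0.53 -0.73]
axial -11.5 lat [-1.6  3. ] spin [ -0.    0.1 -17.9]
```

It climbed 0.7 mm along the axis while turning 12° with little torque, so it's a right-hand thread and -rz unscrews it. I continue in that direction.

Request:
{"name": "send_rows", "arguments": {
  "motion": [
    {"tx": 0,"ty": 0,"tz": -0.0024,"rx": 0,"ry": 0,"rz": -0.333,"gripper": 1},
    {"tx": 0,"ty": 0,"tz": -0.0014,"rx": 0,"ry": 0,"rz": -0.333,"gripper": 1},
    {"tx": 0,"ty": 0,"tz": -0.0014,"rx": 0,"ry": 0,"rz": -0.333,"gripper": 1},
    {"tx": 0,"ty": 0,"tz": -0.0014,"rx": 0,"ry": 0,"rz": -0.333,"gripper": 1},
    {"tx": 0,"ty": 0,"tz": -0.0014,"rx": 0,"ry": 0,"rz": -0.333,"gripper": 1},
    {"tx": 0,"ty": 0,"tz": -0.0014,"rx": 0,"ry": 0,"rz": -0.333,"gripper": 1},
    {"tx": 0,"ty": 0,"tz": -0.0014,"rx": 0,"ry": 0,"rz": -0.333,"gripper": 1},
    {"tx": 0,"ty": 0,"tz": 0,"rx": 0,"ry": 0,"rz": 0,"gripper": 1}
  ]
}}

```text
time_s: 5.62
ee_pos: [647.9, 239.7, 95.2]
ee_rot: [-140.4, 1.4, -178.1]
force: [-1.6, 6.2, 1.5]
gripper_width: 44.8
gripper_force: 35.0
```

```bash
python3 st.py
```

```text
5.625 [ 34.7  44.7  71.5 -33.2  87.4 -48. ] [-1.6  6.2  1.5] 44.8 34.96275722980499 moment about -u 0.03 [ 1.62  0.29 -0.2 ]
axial -6.5 lat [0.6 4. ] spin [ -0.4   0.2 -87.9]
```

Request:
{"name": "send_rows", "arguments": {
  "motion": [
    {"tx": 0,"ty": 0,"tz": -0.0014,"rx": 0,"ry": 0,"rz": -0.333,"gripper": 1},
    {"tx": 0,"ty": 0,"tz": -0.0014,"rx": 0,"ry": 0,"rz": -0.333,"gripper": 1},
    {"tx": 0,"ty": 0,"tz": -0.0014,"rx": 0,"ry": 0,"rz": -0.333,"gripper": 1},
    {"tx": 0,"ty": 0,"tz": -0.0014,"rx": 0,"ry": 0,"rz": -0.333,"gripper": 1},
    {"tx": 0,"ty": 0,"tz": -0.0014,"rx": 0,"ry": 0,"rz": -0.333,"gripper": 1},
    {"tx": 0,"ty": 0,"tz": -0.0014,"rx": 0,"ry": 0,"rz": -0.333,"gripper": 1},
    {"tx": 0,"ty": 0,"tz": -0.0014,"rx": 0,"ry": 0,"rz": -0.333,"gripper": 1},
    {"tx": 0,"ty": 0,"tz": -0.0014,"rx": 0,"ry": 0,"rz": -0.333,"gripper": 1},
    {"tx": 0,"ty": 0,"tz": -0.0014,"rx": 0,"ry": 0,"rz": -0.333,"gripper": 1},
    {"tx": 0,"ty": 0,"tz": 0,"rx": 0,"ry": 0,"rz": 0,"gripper": 1}
  ]
}}

```text
time_s: 6.88
ee_pos: [644.7, 244.3, 99.4]
ee_rot: [-178.5, -39.6, -89.2]
force: [-6.0, 9.9, 1.6]
gripper_width: 44.2
gripper_force: 35.0
```

```bash
python3 st.py
```

```text
6.875 [  35.1   44.7   70.9  -32.8   88.3 -138.1] [-6.   9.9  1.6] 44.2 34.95869994163513 moment about -u 0.02 [ 1.67  1.5  -1.19]
axial -0.2 lat [1.6 1.1] spin [  -0.6    0.3 -177.9]
```

Request:
{"name": "send_rows", "arguments": {
  "motion": [
    {"tx": 0,"ty": 0,"tz": 0,"rx": 0,"ry": 0,"rz": 0,"gripper": -0.5},
    {"tx": 0,"ty": 0,"tz": 0,"rx": 0,"ry": 0,"rz": 0,"gripper": -0.5},
    {"tx": 0,"ty": 0,"tz": 0,"rx": 0,"ry": 0,"rz": 0,"gripper": -0.5},
    {"tx": 0,"ty": 0,"tz": 0,"rx": 0,"ry": 0,"rz": 0.333,"gripper": -0.5},
    {"tx": 0,"ty": 0,"tz": 0,"rx": 0,"ry": 0,"rz": 0.333,"gripper": -0.5},
    {"tx": 0,"ty": 0,"tz": 0,"rx": 0,"ry": 0,"rz": 0.333,"gripper": -0.5},
    {"tx": 0,"ty": 0,"tz": 0,"rx": 0,"ry": 0,"rz": 0.333,"gripper": -0.5},
    {"tx": 0,"ty": 0,"tz": 0,"rx": 0,"ry": 0,"rz": 0.333,"gripper": -0.5},
    {"tx": 0,"ty": 0,"tz": 0,"rx": 0,"ry": 0,"rz": 0.333,"gripper": -0.5},
    {"tx": 0,"ty": 0,"tz": 0,"rx": 0,"ry": 0,"rz": 0.333,"gripper": -0.5},
    {"tx": 0,"ty": 0,"tz": 0,"rx": 0,"ry": 0,"rz": 0.333,"gripper": -0.5},
    {"tx": 0,"ty": 0,"tz": 0,"rx": 0,"ry": 0,"rz": 0.333,"gripper": -0.5}
  ]
}}

```text
time_s: 8.38
ee_pos: [647.5, 240.7, 100.8]
ee_rot: [-140.0, 1.6, -178.4]
force: [-0.2, -0.3, -0.2]
gripper_width: 68.5
gripper_force: 0.0
```

```bash
python3 st.py
```

```text
8.375 [ 34.9  44.7  70.9 -33.3  88.3 -47.9] [-0.2 -0.3 -0.2] 68.5 0.0 moment about -u 0.03 [ 0.43  0.02 -0.03]
axial -1.5 lat [-2.2  3.6] spin [ -0.   -0.  -87.6]
```

Request:
{"name": "send_rows", "arguments": {
  "motion": [
    {"tx": 0,"ty": 0,"tz": 0,"rx": 0,"ry": 0,"rz": 0,"gripper": 1},
    {"tx": 0,"ty": 0,"tz": 0,"rx": 0,"ry": 0,"rz": 0,"gripper": 1},
    {"tx": 0,"ty": 0,"tz": 0,"rx": 0,"ry": 0,"rz": 0,"gripper": 1},
    {"tx": 0,"ty": 0,"tz": 0,"rx": 0,"ry": 0,"rz": 0,"gripper": 1},
    {"tx": 0,"ty": 0,"tz": 0,"rx": 0,"ry": 0,"rz": 0,"gripper": 1}
  ]
}}

```text
time_s: 9.0
ee_pos: [647.1, 242.1, 100.2]
ee_rot: [-140.1, 1.3, -178.1]
force: [1.0, 4.5, -3.7]
gripper_width: 44.1
gripper_force: 35.0
```

```bash
python3 st.py
```

```text
9.0 [ 34.9  44.7  70.9 -33.2  88.2 -48.3] [ 1.   4.5 -3.7] 44.1 34.99999165534973 moment about -u -0.05 [ 1.48 -0.    0.15]
axial -1.1 lat [-0.7  3.4] spin [ -0.1   0.1 -88. ]
```

Request:
{"name": "send_rows", "arguments": {
  "motion": [
    {"tx": 0,"ty": 0,"tz": -0.0014,"rx": 0,"ry": 0,"rz": -0.333,"gripper": 1},
    {"tx": 0,"ty": 0,"tz": -0.0014,"rx": 0,"ry": 0,"rz": -0.333,"gripper": 1},
    {"tx": 0,"ty": 0,"tz": -0.0014,"rx": 0,"ry": 0,"rz": -0.333,"gripper": 1},
    {"tx": 0,"ty": 0,"tz": -0.0014,"rx": 0,"ry": 0,"rz": -0.333,"gripper": 1},
    {"tx": 0,"ty": 0,"tz": -0.0014,"rx": 0,"ry": 0,"rz": -0.333,"gripper": 1},
    {"tx": 0,"ty": 0,"tz": -0.0014,"rx": 0,"ry": 0,"rz": -0.333,"gripper": 1},
    {"tx": 0,"ty": 0,"tz": 0,"rx": 0,"ry": 0,"rz": 0,"gripper": 1}
  ]
}}

```text
time_s: 9.88
ee_pos: [646.3, 245.7, 102.5]
ee_rot: [-156.2, -32.8, -125.7]
force: [-1.3, 6.7, -4.1]
gripper_width: 44.3
gripper_force: 35.0
```

```bash
python3 st.py
```

```text
9.875 [  35.1   44.7   70.5  -32.9   88.7 -108.3] [-1.3  6.7 -4.1] 44.3 34.999505281448364 moment about -u 0.06 [ 2.1   0.24 -0.17]
axial 3.0 lat [0.6 2.7] spin [  -0.3    0.2 -148. ]
```

Request:
{"name": "send_rows", "arguments": {
  "motion": [
    {"tx": 0,"ty": 0,"tz": 0,"rx": 0,"ry": 0,"rz": 0,"gripper": -1},
    {"tx": 0,"ty": 0,"tz": 0,"rx": 0,"ry": 0,"rz": 0,"gripper": -1},
    {"tx": 0,"ty": 0,"tz": 0,"rx": 0,"ry": 0,"rz": 0,"gripper": -1},
    {"tx": 0,"ty": 0,"tz": 0,"rx": 0,"ry": 0,"rz": 0,"gripper": -1},
    {"tx": 0,"ty": 0,"tz": -0.05,"rx": 0,"ry": 0,"rz": 0,"gripper": -1},
    {"tx": 0,"ty": 0,"tz": -0.07,"rx": 0,"ry": 0,"rz": 0,"gripper": -1},
    {"tx": 0,"ty": 0,"tz": -0.08,"rx": 0,"ry": 0,"rz": 0,"gripper": -1},
    {"tx": 0,"ty": 0,"tz": -0.08,"rx": 0,"ry": 0,"rz": 0,"gripper": -1},
    {"tx": 0,"ty": 0,"tz": 0,"rx": 0,"ry": 0,"rz": 0,"gripper": -1}
  ]
}}

```text
time_s: 11.0
ee_pos: [642.0, 335.6, 213.7]
ee_rot: [-155.8, -32.7, -125.9]
force: [-0.4, -0.1, -0.1]
gripper_width: 90.9
gripper_force: 0.0
```

Run:
```python
from h import *
from workcell import env
s=env.state(); print(s['qpos'].round(1),s['ee_pos'].round(1),s['ee_rot'].round(1))
f=env.grab_frame("side"); im=f["frame"][:,:,::-1]
cv2.imwrite("pics/s3.png",cv2.resize(im[200:340,130:340],None,fx=3,fy=3,interpolation=cv2.INTER_CUBIC))
foot=W(p,(30,65,0))[0]; print(foot)
for sg,nm in((fy,'fy'),(fx,'fx'),(-fx,'-fx'),(-fy,'-fy')):
    print(nm); plan(*cur(),foot+[0,0,190],frame(np.array([0,0,-1.]),sg),1)
```

```text
[  40.4   45.8   51.9  -32.3  105.9 -113.3] [642.  335.6 213.7] [-155.8  -32.7 -125.9]
[649.67556255 144.29950949   0.        ]
fy
1 rows t [ 0.2268 -0.134   0.2774] r [-1.6965  0.4933  4.672 ]
fx
1 rows t [ 0.2268 -0.134   0.2774] r [ 0.775  -1.4105 -3.8761]
-fx
1 rows t [ 0.2268 -0.134   0.2774] r [-1.2162 -0.6682  1.8475]
-fy
1 rows t [ 0.2268 -0.134   0.2774] r [-0.3765 -1.2948 -1.0269]
```

View pics/s3.png

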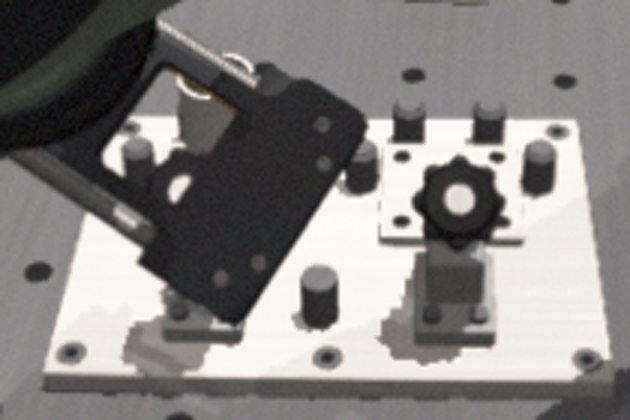

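Gripper clear of the knob; blank, spare pin and clamps undisturbed in the picture. Next, orient tool down with the fingers closing along the fixture's y, then go over the tube.

Run:
```python
from h import *
a=cur(); 
a=plan(*a,a[0]+[0,-10,0],Rd,16)
a=plan(*a,W(p,(30,65,190))[0],Rd,5)
```

```text
16 rows t [-0.0003 -0.0015  0.0005] r [-0.106   0.0308  0.292 ]
5 rows t [-0.072  -0.0011  0.0087] r [0. 0. 0.]
```

Request:
{"name": "send_rows", "arguments": {
  "motion": [
    {"tx": 0,"ty": -0.0015,"tz": 0,"rx": -0.106,"ry": 0.031,"rz": 0.292,"gripper": -1},
    {"tx": 0,"ty": -0.0015,"tz": 0,"rx": -0.106,"ry": 0.031,"rz": 0.292,"gripper": -1},
    {"tx": 0,"ty": -0.0015,"tz": 0,"rx": -0.106,"ry": 0.031,"rz": 0.292,"gripper": -1},
    {"tx": 0,"ty": -0.0015,"tz": 0,"rx": -0.106,"ry": 0.031,"rz": 0.292,"gripper": -1},
    {"tx": 0,"ty": -0.0015,"tz": 0,"rx": -0.106,"ry": 0.031,"rz": 0.292,"gripper": -1},
    {"tx": 0,"ty": -0.0015,"tz": 0,"rx": -0.106,"ry": 0.031,"rz": 0.292,"gripper": -1},
    {"tx": 0,"ty": -0.0015,"tz": 0,"rx": -0.106,"ry": 0.031,"rz": 0.292,"gripper": -1},
    {"tx": 0,"ty": -0.0015,"tz": 0,"rx": -0.106,"ry": 0.031,"rz": 0.292,"gripper": -1},
    {"tx": 0,"ty": -0.0015,"tz": 0,"rx": -0.106,"ry": 0.031,"rz": 0.292,"gripper": -1},
    {"tx": 0,"ty": -0.0015,"tz": 0,"rx": -0.106,"ry": 0.031,"rz": 0.292,"gripper": -1},
    {"tx": 0,"ty": -0.0015,"tz": 0,"rx": -0.106,"ry": 0.031,"rz": 0.292,"gripper": -1},
    {"tx": 0,"ty": -0.0015,"tz": 0,"rx": -0.106,"ry": 0.031,"rz": 0.292,"gripper": -1}
  ]
}}

```text
time_s: 12.55
ee_pos: [642.6, 325.0, 212.8]
ee_rot: [-166.7, -0.3, 128.1]
force: [0.9, -0.1, 0.5]
gripper_width: 91.3
gripper_force: 0.0
```

Request:
{"name": "send_rows", "arguments": {
  "motion": [
    {"tx": 0,"ty": -0.0015,"tz": 0,"rx": -0.106,"ry": 0.031,"rz": 0.292,"gripper": -1},
    {"tx": 0,"ty": -0.0015,"tz": 0,"rx": -0.106,"ry": 0.031,"rz": 0.292,"gripper": -1},
    {"tx": 0,"ty": -0.0015,"tz": 0,"rx": -0.106,"ry": 0.031,"rz": 0.292,"gripper": -1},
    {"tx": 0,"ty": -0.0015,"tz": 0,"rx": -0.106,"ry": 0.031,"rz": 0.292,"gripper": -1},
    {"tx": 0,"ty": 0,"tz": 0,"rx": 0,"ry": 0,"rz": 0,"gripper": -1}
  ]
}}

```text
time_s: 13.18
ee_pos: [639.0, 323.8, 214.4]
ee_rot: [-179.7, 0.1, 93.4]
force: [-0.2, 0.6, 0.2]
gripper_width: 91.3
gripper_force: 0.0
```

Run:
```python
from h import *
from workcell import env
print(env.state()['qpos'].round(1))
a=plan(*cur(),W(p,(30,65,190))[0],Rd,5)
```

```text
[26.  31.7 67.8 -0.  80.8 22.6]
5 rows t [-0.0719  0.      0.0098] r [-0.0021  0.0009 -0.0004]
```

Request:
{"name": "send_rows", "arguments": {
  "motion": [
    {"tx": -0.072,"ty": 0,"tz": 0.0098,"rx": -0.002,"ry": 0.001,"rz": 0,"gripper": -1},
    {"tx": -0.072,"ty": 0,"tz": 0.0098,"rx": -0.002,"ry": 0.001,"rz": 0,"gripper": -1},
    {"tx": -0.072,"ty": 0,"tz": 0.0098,"rx": -0.002,"ry": 0.001,"rz": 0,"gripper": -1},
    {"tx": -0.072,"ty": 0,"tz": 0.0098,"rx": -0.002,"ry": 0.001,"rz": 0,"gripper": -1},
    {"tx": -0.072,"ty": 0,"tz": 0.0098,"rx": -0.002,"ry": 0.001,"rz": 0,"gripper": -1},
    {"tx": 0,"ty": 0,"tz": 0,"rx": 0,"ry": 0,"rz": 0,"gripper": -1}
  ]
}}

```text
time_s: 13.92
ee_pos: [650.7, 142.9, 189.1]
ee_rot: [-179.9, -0.0, 93.3]
force: [0.7, 0.7, 0.7]
gripper_width: 91.4
gripper_force: 0.0
```

```bash
python3 look.py pics/w4.png
python3 - <<'E'
from h import *
a=plan(*cur(),W(p,(30,65,69))[0],Rd,8)
E
```

```text
13.925 [11.4 27.5 78.7  0.  73.8  8.1] [650.7 142.9 189.1] [-179.9   -0.    93.3] [0.7 0.7 0.7] [-0.08  0.02 -0.03]
pred knob top centre [252.63376113  76.12429703]
4 rows t [ 0.0573 -0.0007  0.0373] r [-3.000e-04 -3.342e-01 -9.000e-04]
8 rows t [-0.0001 -0.0003  0.0301] r [ 0.     -0.0004 -0.0005]
```

View pics/w4.png

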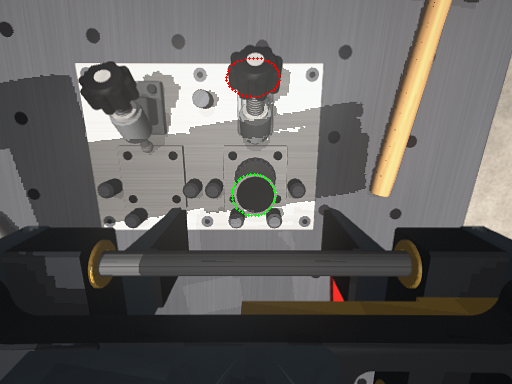

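The clamp is backed off, with bare screw showing at (255,103). The tube rim is at (255,194), about 2 px from prediction. I descend with a small +y correction and grip.

Request:
{"name": "send_rows", "arguments": {
  "motion": [
    {"tx": 0,"ty": 0.0002,"tz": 0.03,"rx": 0,"ry": 0,"rz": 0,"gripper": -1},
    {"tx": 0,"ty": 0.0002,"tz": 0.03,"rx": 0,"ry": 0,"rz": 0,"gripper": -1},
    {"tx": 0,"ty": 0.0002,"tz": 0.03,"rx": 0,"ry": 0,"rz": 0,"gripper": -1},
    {"tx": 0,"ty": 0.0002,"tz": 0.03,"rx": 0,"ry": 0,"rz": 0,"gripper": -1},
    {"tx": 0,"ty": 0.0002,"tz": 0.03,"rx": 0,"ry": 0,"rz": 0,"gripper": -1},
    {"tx": 0,"ty": 0.0002,"tz": 0.03,"rx": 0,"ry": 0,"rz": 0,"gripper": -1},
    {"tx": 0,"ty": 0.0002,"tz": 0.03,"rx": 0,"ry": 0,"rz": 0,"gripper": -1},
    {"tx": 0,"ty": 0.0002,"tz": 0.03,"rx": 0,"ry": 0,"rz": 0,"gripper": -1},
    {"tx": 0,"ty": 0,"tz": 0,"rx": 0,"ry": 0,"rz": 0,"gripper": -1}
  ]
}}

```text
time_s: 15.1
ee_pos: [651.1, 146.1, 69.0]
ee_rot: [-180.0, -0.1, 93.4]
force: [0.0, 0.3, 1.0]
gripper_width: 91.4
gripper_force: 0.0
```

Request:
{"name": "send_rows", "arguments": {
  "motion": [
    {"tx": 0,"ty": 0,"tz": 0,"rx": 0,"ry": 0,"rz": 0,"gripper": 1},
    {"tx": 0,"ty": 0,"tz": 0,"rx": 0,"ry": 0,"rz": 0,"gripper": 1},
    {"tx": 0,"ty": 0,"tz": 0,"rx": 0,"ry": 0,"rz": 0,"gripper": 1},
    {"tx": 0,"ty": 0,"tz": 0,"rx": 0,"ry": 0,"rz": 0,"gripper": 1},
    {"tx": 0,"ty": 0,"tz": 0,"rx": 0,"ry": 0,"rz": 0,"gripper": 1},
    {"tx": 0,"ty": 0,"tz": 0,"rx": 0,"ry": 0,"rz": 0,"gripper": 1}
  ],
  "grip_force": 40
}}

```text
time_s: 15.85
ee_pos: [651.1, 146.3, 70.8]
ee_rot: [180.0, -0.1, 93.4]
force: [-3.4, 0.5, 2.1]
gripper_width: 41.7
gripper_force: 40.0
```

```bash
python3 st.py; python3 -c "
from workcell import env;print(env.state()['ee_rot'])"
```

```text
15.85 [11.6 32.7 87.6  0.1 59.7  8.2] [-3.4  0.5  2.1] 41.7 40.00064134597778 moment about -u -0.41 [-0.14  0.62  0.01]
axial -85.3 lat [-55.2   1.6] spin [-0.  40.1  0.1]
[ 1.79965314e+02 -1.02318821e-01  9.33836830e+01]
```

Request:
{"name": "send_rows", "arguments": {
  "motion": [
    {"tx": 0,"ty": 0,"tz": -0.008,"rx": 0,"ry": 0,"rz": 0,"gripper": 1},
    {"tx": 0,"ty": 0,"tz": -0.008,"rx": 0,"ry": 0,"rz": 0,"gripper": 1},
    {"tx": 0,"ty": 0,"tz": 0,"rx": 0,"ry": 0,"rz": 0,"gripper": 1}
  ]
}}

```text
time_s: 16.23
ee_pos: [652.1, 146.3, 78.6]
ee_rot: [179.9, -0.1, 93.4]
force: [-0.4, -0.2, -4.2]
gripper_width: 41.6
gripper_force: 40.0
```

```bash
python3 -c "
from workcell import env;s=env.state();print(s['ee_pos'],s['ee_rot'],s['force'],s['torque'])"
```

```text
[652.06756543 146.26258445  78.55505187] [ 1.79851870e+02 -1.03909167e-01  9.33848126e+01] [-0.37565265 -0.18639159 -4.22609851] [-0.1056745   0.04811756  0.02170979]
```

Lifting freely and level. I carry on up, then cross over to the tray.

Request:
{"name": "send_rows", "arguments": {
  "motion": [
    {"tx": 0,"ty": 0,"tz": -0.03,"rx": 0,"ry": 0,"rz": 0,"gripper": 1},
    {"tx": 0,"ty": 0,"tz": -0.05,"rx": 0,"ry": 0,"rz": 0,"gripper": 1},
    {"tx": 0,"ty": 0,"tz": -0.06,"rx": 0,"ry": 0,"rz": 0,"gripper": 1},
    {"tx": 0,"ty": 0,"tz": -0.06,"rx": 0,"ry": 0,"rz": 0,"gripper": 1},
    {"tx": 0,"ty": 0,"tz": -0.06,"rx": 0,"ry": 0,"rz": 0,"gripper": 1},
    {"tx": 0,"ty": 0,"tz": -0.03,"rx": 0,"ry": 0,"rz": 0,"gripper": 1},
    {"tx": 0,"ty": 0,"tz": 0,"rx": 0,"ry": 0,"rz": 0,"gripper": 1}
  ]
}}

```text
time_s: 17.1
ee_pos: [652.2, 146.1, 225.1]
ee_rot: [179.7, -0.1, 93.4]
force: [0.7, -0.8, -6.0]
gripper_width: 41.9
gripper_force: 40.0
```

Run:
```python
from h import *
from workcell import env
print(env.state()['ee_pos'],env.state()['ee_rot'],env.state()['force'],env.state()['gripper_width'])
Rt=Rd@R.from_euler('z',6.6,degrees=True).as_matrix()
plan(*cur(),W(t,(0,-60,225))[0],Rt,12)
```

```text
[652.15859864 146.13425472 225.07635619] [ 1.79691238e+02 -1.31188788e-01  9.33870552e+01] [ 0.65732957 -0.8020998  -6.04591418] 41.90259497815409
12 rows t [-0.0704 -0.0144 -0.0001] r [ 0.0008 -0.0004  0.0181]
```

Request:
{"name": "send_rows", "arguments": {
  "motion": [
    {"tx": -0.0704,"ty": -0.0144,"tz": 0,"rx": 0.0008,"ry": 0,"rz": 0.018,"gripper": 1},
    {"tx": -0.0704,"ty": -0.0144,"tz": 0,"rx": 0.0008,"ry": 0,"rz": 0.018,"gripper": 1},
    {"tx": -0.0704,"ty": -0.0144,"tz": 0,"rx": 0.0008,"ry": 0,"rz": 0.018,"gripper": 1},
    {"tx": -0.0704,"ty": -0.0144,"tz": 0,"rx": 0.0008,"ry": 0,"rz": 0.018,"gripper": 1},
    {"tx": -0.0704,"ty": -0.0144,"tz": 0,"rx": 0.0008,"ry": 0,"rz": 0.018,"gripper": 1},
    {"tx": -0.0704,"ty": -0.0144,"tz": 0,"rx": 0.0008,"ry": 0,"rz": 0.018,"gripper": 1},
    {"tx": -0.0704,"ty": -0.0144,"tz": 0,"rx": 0.0008,"ry": 0,"rz": 0.018,"gripper": 1},
    {"tx": -0.0704,"ty": -0.0144,"tz": 0,"rx": 0.0008,"ry": 0,"rz": 0.018,"gripper": 1},
    {"tx": -0.0704,"ty": -0.0144,"tz": 0,"rx": 0.0008,"ry": 0,"rz": 0.018,"gripper": 1},
    {"tx": -0.0704,"ty": -0.0144,"tz": 0,"rx": 0.0008,"ry": 0,"rz": 0.018,"gripper": 1},
    {"tx": -0.0704,"ty": -0.0144,"tz": 0,"rx": 0.0008,"ry": 0,"rz": 0.018,"gripper": 1},
    {"tx": -0.0704,"ty": -0.0144,"tz": 0,"rx": 0.0008,"ry": 0,"rz": 0.018,"gripper": 1}
  ]
}}

```text
time_s: 18.6
ee_pos: [567.3, -277.5, 221.0]
ee_rot: [-179.7, -0.2, 86.9]
force: [0.2, 0.4, -4.7]
gripper_width: 41.6
gripper_force: 40.0
```

Request:
{"name": "send_rows", "arguments": {
  "motion": [
    {"tx": 0,"ty": 0,"tz": 0.04,"rx": 0,"ry": 0,"rz": 0,"gripper": 1},
    {"tx": 0,"ty": 0,"tz": 0.05,"rx": 0,"ry": 0,"rz": 0,"gripper": 1},
    {"tx": 0,"ty": 0,"tz": 0.05,"rx": 0,"ry": 0,"rz": 0,"gripper": 1},
    {"tx": 0,"ty": 0,"tz": 0.04,"rx": 0,"ry": 0,"rz": 0,"gripper": 1},
    {"tx": 0,"ty": 0,"tz": 0.02,"rx": 0,"ry": 0,"rz": 0,"gripper": 1},
    {"tx": 0,"ty": 0,"tz": 0,"rx": 0,"ry": 0,"rz": 0,"gripper": 1}
  ]
}}

```text
time_s: 19.35
ee_pos: [567.4, -276.2, 121.5]
ee_rot: [-179.7, -0.2, 86.9]
force: [0.0, 0.4, -5.5]
gripper_width: 41.7
gripper_force: 40.0
```

Run:
```python
from h import *
from workcell import env
s=env.state();print(s['ee_pos'],s['ee_rot'],s['force'],s['qpos'].round(1))
Rt=Rd@R.from_euler('z',6.6,degrees=True).as_matrix()
plan(*cur(),W(t,(0,-60,63))[0],Rt,4)
a=env.grab_frame("scene")["frame"][:,:,::-1]; b=env.grab_frame("side")["frame"][:,:,::-1]
cv2.imwrite("pics/s5.png",np.hstack([cv2.resize(a[100:260,120:280],None,fx=2.5,fy=2.5),cv2.resize(b[100:260,180:340],None,fx=2.5,fy=2.5)]))
```

```text
[ 567.41267059 -276.23220922  121.5313249 ] [-1.79702101e+02 -1.72261175e-01  8.69044013e+01] [ 0.02619409  0.40829416 -5.5336924 ] [-27.   27.3  89.3   0.   63.8 -23.9]
4 rows t [-0.0003  0.0008  0.0293] r [-0.0025 -0.0014  0.0004]
```

View pics/s5.png

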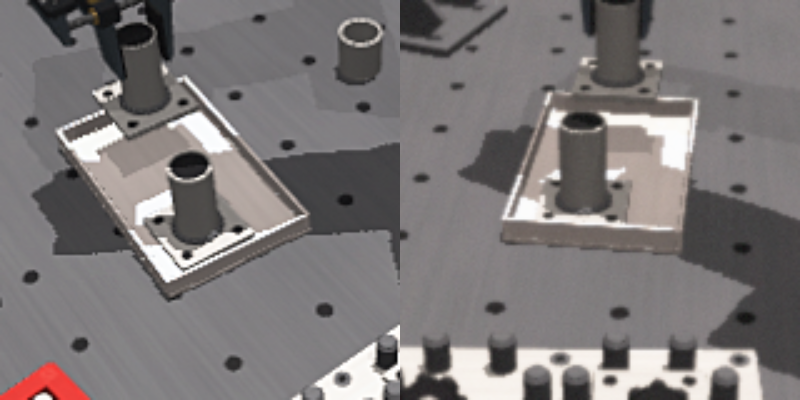

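The foot hangs level over the free half of the tray, with the other foot clear. Lowering it.

Request:
{"name": "send_rows", "arguments": {
  "motion": [
    {"tx": 0,"ty": 0.0008,"tz": 0.03,"rx": -0.0025,"ry": -0.0014,"rz": 0,"gripper": 1},
    {"tx": 0,"ty": 0.0008,"tz": 0.03,"rx": -0.0025,"ry": -0.0014,"rz": 0,"gripper": 1},
    {"tx": 0,"ty": 0,"tz": 0.025,"rx": -0.0025,"ry": -0.0014,"rz": 0,"gripper": 1},
    {"tx": 0,"ty": 0,"tz": 0.015,"rx": -0.0025,"ry": -0.0014,"rz": 0,"gripper": 1},
    {"tx": 0,"ty": 0,"tz": 0.01,"rx": 0,"ry": 0,"rz": 0,"gripper": 1},
    {"tx": 0,"ty": 0,"tz": 0,"rx": 0,"ry": 0,"rz": 0,"gripper": 1}
  ]
}}

```text
time_s: 20.2
ee_pos: [568.8, -276.6, 67.6]
ee_rot: [179.9, 0.1, 86.9]
force: [0.3, -0.5, -4.1]
gripper_width: 41.8
gripper_force: 40.0
```

Request:
{"name": "send_rows", "arguments": {
  "motion": [
    {"tx": 0,"ty": 0,"tz": 0.003,"rx": 0,"ry": 0,"rz": 0,"gripper": 1},
    {"tx": 0,"ty": 0,"tz": 0,"rx": 0,"ry": 0,"rz": 0,"gripper": 1}
  ]
}}

```text
time_s: 20.45
ee_pos: [569.0, -276.7, 66.6]
ee_rot: [179.8, 0.1, 86.9]
force: [-0.8, 0.2, -5.2]
gripper_width: 41.7
gripper_force: 40.0
```

Request:
{"name": "send_rows", "arguments": {
  "motion": [
    {"tx": 0,"ty": 0,"tz": 0.003,"rx": 0,"ry": 0,"rz": 0,"gripper": 1},
    {"tx": 0,"ty": 0,"tz": 0.003,"rx": 0,"ry": 0,"rz": 0,"gripper": 1},
    {"tx": 0,"ty": 0,"tz": 0.003,"rx": 0,"ry": 0,"rz": 0,"gripper": 1},
    {"tx": 0,"ty": 0,"tz": 0,"rx": 0,"ry": 0,"rz": 0,"gripper": 1}
  ]
}}

```text
time_s: 20.95
ee_pos: [568.8, -276.6, 61.6]
ee_rot: [179.9, 0.1, 86.9]
force: [-0.1, -1.3, -4.9]
gripper_width: 41.7
gripper_force: 40.0
```

Request:
{"name": "send_rows", "arguments": {
  "motion": [
    {"tx": 0,"ty": 0,"tz": 0.002,"rx": 0,"ry": 0,"rz": 0,"gripper": 1},
    {"tx": 0,"ty": 0,"tz": 0,"rx": 0,"ry": 0,"rz": 0,"gripper": 1},
    {"tx": 0,"ty": 0,"tz": 0,"rx": 0,"ry": 0,"rz": 0,"gripper": 1}
  ]
}}

```text
time_s: 21.32
ee_pos: [568.9, -276.6, 60.9]
ee_rot: [179.8, 0.1, 86.9]
force: [0.7, 0.3, -5.0]
gripper_width: 41.6
gripper_force: 40.0
```

Request:
{"name": "send_rows", "arguments": {
  "motion": [
    {"tx": 0,"ty": 0,"tz": 0.002,"rx": 0,"ry": 0,"rz": 0,"gripper": 1},
    {"tx": 0,"ty": 0,"tz": 0.002,"rx": 0,"ry": 0,"rz": 0,"gripper": 1},
    {"tx": 0,"ty": 0,"tz": 0,"rx": 0,"ry": 0,"rz": 0,"gripper": 1}
  ]
}}

```text
time_s: 21.7
ee_pos: [569.1, -276.9, 59.8]
ee_rot: [179.8, 0.1, 86.9]
force: [-1.8, -0.3, 2.5]
gripper_width: 41.6
gripper_force: 40.0
```

Request:
{"name": "send_rows", "arguments": {
  "motion": [
    {"tx": 0,"ty": 0,"tz": 0.002,"rx": 0,"ry": 0,"rz": 0,"gripper": 1},
    {"tx": 0,"ty": 0,"tz": 0,"rx": 0,"ry": 0,"rz": 0,"gripper": 1},
    {"tx": 0,"ty": 0,"tz": 0,"rx": 0,"ry": 0,"rz": 0,"gripper": 1}
  ]
}}

```text
time_s: 22.08
ee_pos: [569.2, -276.9, 59.7]
ee_rot: [179.8, 0.1, 86.9]
force: [-1.8, 0.7, 7.8]
gripper_width: 41.9
gripper_force: 40.0
```

It's on the floor: the vertical force went from -5 to +8 N. I release slowly and withdraw straight up.

Request:
{"name": "send_rows", "arguments": {
  "motion": [
    {"tx": 0,"ty": 0,"tz": 0,"rx": 0,"ry": 0,"rz": 0,"gripper": -0.3},
    {"tx": 0,"ty": 0,"tz": 0,"rx": 0,"ry": 0,"rz": 0,"gripper": -1},
    {"tx": 0,"ty": 0,"tz": 0,"rx": 0,"ry": 0,"rz": 0,"gripper": -1},
    {"tx": 0,"ty": 0,"tz": 0,"rx": 0,"ry": 0,"rz": 0,"gripper": -1},
    {"tx": 0,"ty": 0,"tz": 0,"rx": 0,"ry": 0,"rz": 0,"gripper": -1},
    {"tx": 0,"ty": 0,"tz": -0.03,"rx": 0,"ry": 0,"rz": 0,"gripper": -1},
    {"tx": 0,"ty": 0,"tz": -0.06,"rx": 0,"ry": 0,"rz": 0,"gripper": -1},
    {"tx": 0,"ty": 0,"tz": -0.08,"rx": 0,"ry": 0,"rz": 0,"gripper": -1},
    {"tx": 0,"ty": 0,"tz": -0.08,"rx": 0,"ry": 0,"rz": 0,"gripper": -1},
    {"tx": 0,"ty": 0,"tz": -0.06,"rx": 0,"ry": 0,"rz": 0,"gripper": -1},
    {"tx": 0,"ty": 0,"tz": 0,"rx": 0,"ry": 0,"rz": 0,"gripper": -1}
  ]
}}

```text
time_s: 23.45
ee_pos: [570.0, -277.1, 216.8]
ee_rot: [179.5, 0.2, 86.9]
force: [0.1, -0.2, -0.5]
gripper_width: 91.4
gripper_force: 0.0
```

Run:
```python
from h import *
from workcell import env
print(env.state()['force'])
b=env.grab_frame("side")["frame"][:,:,::-1]
cv2.imwrite("pics/s6.png",cv2.resize(b[100:335,140:340],None,fx=2.5,fy=2.5))
```

```text
[ 0.06591796 -0.23526383 -0.54020929]
```

View pics/s6.png

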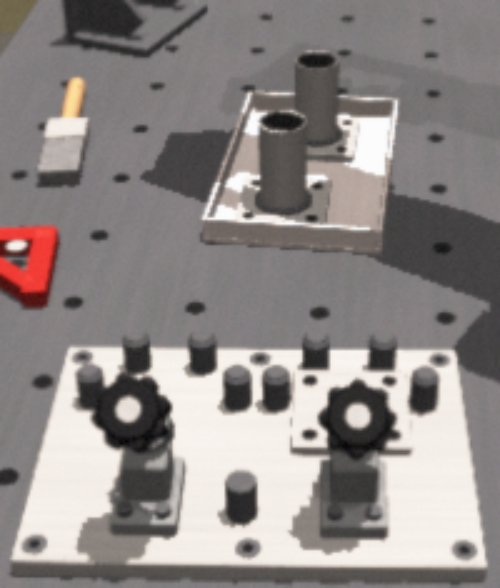

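The foot stands upright in the tray's free half at about (318,105). The other foot, blank and spare pin are where they were.

```bash
python3 -c "
from workcell import env;print(env.job_done())"
```

```text
the job is handed in; nothing more can be done
None
```

The foot's clamp is backed off (right-hand thread), the foot stands upright in the tray's free half, and the job was handed in at about 23.5 s; no verdict was returned, but the last picture shows the bare flange, other foot and spare pin in place.

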